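Hang the watch-parts basket up to drain

ROBOT

A 6-joint arm with a two-finger parallel gripper is mounted at the origin on the work surface. World frame = base frame: x ahead of the robot, y to its left, z up, the work surface at z = 0. Lengths are in m, angles in rad, forces in N, time in s.
With the tool pointing down it reaches from about 0.275 to 0.825 m from the base axis. Payload 5.2 kg.
Tool frame: the origin (TCP) lies at the very end of the fingers, on their centre line; the grasp point (between the pads) lies 19 mm behind it (grip_point_offset is the distance from the TCP to the grasp point, in m); y points along the fingers, x is the direction in which the jaws open and shut, and the axes are right-handed (so a half turn about y gives the same grasp; the last joint's range is limited). The gripper opens to 93 mm and grips with 3 to 60 N. Pads are 15 mm wide; open, the fingers measure 128 mm over their backs; the gripper's body (75 mm by 188 mm) begins 65 mm behind the grasp point.
Start: joints at [-1.491, 0.259, 1.535, -0, 1.348, -0.203], TCP at [0.153, -0.528, 0.219] pointing down, gripper open.
Joint ranges: [-3.14, 3.14], [-0.91, 2.08], [0.19, 2.58], [-1.22, 4.36], [0.22, 2.71], [-3.12, 3.12]. Speed limits (rad/s): [2.57, 2.57, 3.14, 3.14, 3.14, 3.14].

INTERFACE

Orientations are given as a unit quaternion [x, y, z, w].
In Python, from plant import get_state, snapshot, hand_in, grip_point_offset gives the robot as it stands.
- The arm moves only by the shell command python3 -m inch 'ROWS' [FORCE]. ROWS is text: rows parted by semicolons, each of 5 numbers parted by spaces: the opening in per cent of the stroke, from 0 (shut) to 100 (fully open), then the shift along the tool's x, y, z in mm, then the turn about the tool's y in degrees. In form: gripper tx ty tz turn; .... A call has 1 to 10 rows; each row shifts and turns the commanded pose from where the row before left it, along the tool's axes as they then stand; what a row does not reach is not made up. A row lasts 1/8 s, in which the tool goes at most 62.5 mm and 10.7 degrees, less where a joint would pass 70% of its speed; a pose out of reach is approached as far as the arm can. A call is refused whole if a number of a shift passes 62.5 or a number of a turn 10.7, either way. A call with a gripper value outside its range is refused whole. The fingers move at their own pace and stop on an object; FORCE is the grip in N (left out, the last holds). Time passes only in rows, so rows that do not move let the fingers close. It gives the time, the measured TCP pose, the force and the opening at its end, in the units of the state.
- get_state(): the state, without advancing time (a new reading comes with each control period).
- snapshot(name): name is "side" or "top" or "wrist"; returns a dict with "image" (480x640x3 uint8, blue, green, red), "depth" (480x640 float32, m along the optical axis (not along the pixel's ray), 0 where there is no reading), "vertical_fov" (degrees; the focal length in pixels is half the picture's height over the tangent of half this angle, whatever the lens; pixels are square), "cx", "cy" (the principal point, pixels), "camera_from_world" (4x4, takes a point from world to camera coordinates); the wrist camera has in their place "mount" (4x4, takes a point from camera to tool coordinates, whose origin is the TCP and whose axes are the tool frame's). Camera axes: x right, y up, looking along -z (the intrinsics and any distortion apply to the point x, -y, -z); pixel columns grow to the right and rows downward; lengths in m; the calibration is good to about 2 mm. A picture is of the moment at which its call begins: read the wrist's pose just before it.
- hand_in(): hands the job in, once; it reports no verdict.
The state is a dict: "clock": time; "joint_pos": joint angles; "joint_velocities": joint speeds; "joint_torque": joint torques, N m; "tool_pos": TCP position; "tool_rot": TCP orientation; "ft_force": force on the tool from outside, world axes, zero at the start; "torque": the same for the moment, N m; "grip_width": finger opening in m.
Only numpy, scipy, OpenCV 4.12 (cv2) and the standard library are available. Lean on these libraries where they do the work, as an engineer would, in place of code of your own. Each camera call takes 0.05 s, during which the arm holds its last target.

TASK

The round metal cleaning basket of watch parts stands on the bench with its wire bail folded down. Raise the bail fully upright while the basket stays standing on the bench, then lift the basket by the bail, lower it onto the draining stand so that the bail rests in both hooks, and only then let go. Keep the basket level enough not to spill, and leave the other things on the bench where they are.

Things in the scene. Friction and masses are not known exactly. Their poses are not given: they have to be found in the camera images.
- basket: round open bare-metal basket with rows of drain holes, 90 mm across, 60 mm high, about 0.28 kg with its bail, loose on the bench. Origin: centre of its underside; z up; the folded bail lies on the -x side, roughly towards the robot; y is parallel to the bail's hinge line. Ears stick out to 58 mm on the +y and -y sides, 52 mm up
- bail_pivot (a point): middle of the bail's hinge line, on the basket's axis 52 mm above its underside; axes as the basket's
- bail_grip (a point): centre of the black grip tube (10 mm diameter, 36 mm long, along the basket's y) in the middle of the bail's crown, 75 mm from the hinge line. The bail is a U of 4 mm steel wire: straight crown 88 mm long, legs 108 mm apart. Folded, the tube is 52 mm or a little more above the bench, 30 mm outside the basket's wall, nothing below it
- bail (a joint): bail angle: 0 folded level outwards to the basket's -x side, 1.57 upright, stop at 1.7. Light friction (about 0.016 N m) holds it where it is left; about 0.5 N at the crown moves it
- hanger: draining stand, fixed: white drip tray (130 x 130 x 15 mm); steel post 200 mm high, 90 mm from the tray's centre on the +x side; from its crossbar two 6 mm steel prongs (y = +-30 mm) reach to -x, bent into upward-open hooks over the tray's centre (45-degree flanks, mouth 44 mm in x, tips 209 mm high, prong top 203 mm). Origin: under the tray's centre, z up, x from hooks to post
- hanger_seat (a point): midway between the two hooks, 185 mm above the bench: where the centre of the bail's crown is when the bail rests in both hooks with its crown parallel to the stand's y (either way round); axes as the stand's. The basket then hangs below the prongs, in front of the post, so it is brought in from the open -x side with the crown just above the hook tips, then lowered
- parts_tray: bystander: green round compartment tray, 120 mm across, 14 mm high; origin under its centre
- movement: bystander: watch movement in a round holder, 52 mm across, 21 mm high; origin under its centre
- loupe: bystander: black eye loupe, 32 mm across, 29 mm high; origin under its centre
- dust_cover: bystander: clear plastic cup, 90 mm across, 45 mm high; origin under its centre
- rinse_bottle: bystander: amber bottle, 56 mm across, 130 mm high; origin under its centre
- oil_jar: bystander: small jar, 44 mm across, 45 mm high; origin under its centre
- anvil: bystander: steel cylinder, 48 mm across, 30 mm high; origin under its centre
- screwdriver: bystander: screwdriver lying on the bench, 120 mm long

How it is judged:
By the outcome, as a careful person would: the job done as asked, in the order asked, and still so for the second after the job is handed in, with the robot touching nothing.
It also fails if it takes over 72 s, if anything falls off the work surface, if the arm or the gripper's body presses on something with over 40 N, if the wrist force passes 120 N, or if a joint passes its speed limit or range.

## Working session

There is one attempt and no reset: what is moved stays moved. The work goes in short steps, Python scripts to look and compute and a shell command to move; the robot and the scene stay as the last step left them, time stands still between calls to the robot, and variables do not carry over. Pictures are saved under pics/ and viewed, and the job is handed in when it is done.

```bash
mkdir -p pics; ls; cat > h.py <<'E'
import numpy as np,cv2
from plant import get_state,snapshot,hand_in,grip_point_offset
from scipy.spatial.transform import Rotation as R
def T():
    s=get_state();M=np.eye(4);M[:3,:3]=R.from_quat(s['tool_rot']).as_matrix();M[:3,3]=s['tool_pos'];return M
def snap(n,f):
    M=T();d=snapshot(n);cv2.imwrite('pics/'+f+'.png',d['image'])
    W=M@d['mount'] if n=='wrist' else np.linalg.inv(d['camera_from_world'])
    fl=240/np.tan(np.radians(d['vertical_fov']/2))
    u,v=np.meshgrid(np.arange(640),np.arange(480));z=d['depth']
    P=np.stack([(u-d['cx'])/fl*z,-(v-d['cy'])/fl*z,-z],-1)
    X=P@W[:3,:3].T+W[:3,3];X[z==0]=np.nan
    np.savez('pics/'+f,X=X,W=W,fl=fl,cx=d['cx'],cy=d['cy'],img=d['image'])
    return X,d
E
python3 - <<'E'
from h import *
s=get_state();print(s,grip_point_offset);print(T())
for n in('side','top','wrist'):
    X,d=snap(n,n+'0');print(n,{k:v for k,v in d.items() if k not in('image','depth')})
E
```

```text
pics
{'clock': 0.0, 'joint_pos': array([-1.49082368e+00,  2.59322479e-01,  1.53611061e+00, -2.59388431e-05,
        1.34800124e+00, -2.02800368e-01]), 'joint_velocities': array([3.32411128e-04, 7.83810570e-04, 4.44455987e-04, 7.56136627e-04,
       9.74069191e-04, 3.37968394e-05]), 'joint_torque': array([ 1.24437724e-03, -4.37304533e+01, -2.83995616e+01,  7.19253276e-02,
        4.14326834e-02, -1.27351968e-04]), 'tool_pos': array([ 0.15342787, -0.52757713,  0.21781772]), 'tool_rot': array([-0.56498784,  0.42498901, -0.42411302,  0.56595161]), 'ft_force': array([-0.91660686, -0.4531392 ,  0.78922216]), 'torque': array([-0.04411075, -0.0283924 ,  0.03580815]), 'grip_width': 0.09300483320153477} 0.0188
[[ 2.79024977e-01 -1.72343504e-04  9.60283829e-01  1.53427874e-01]
 [-9.60282141e-01  1.83376711e-03  2.79024816e-01 -5.27577133e-01]
 [-1.80902501e-03 -9.99998304e-01  3.46168437e-04  2.17817719e-01]
 [ 0.00000000e+00  0.00000000e+00  0.00000000e+00  1.00000000e+00]]
side {'vertical_fov': 45.64606276931794, 'cx': 328.5828566249515, 'cy': 239.98278415733523, 'camera_from_world': array([[
[... 338 characters left out ...]
rom_world': array([[ 0.00209249, -0.99997106,  0.00731476, -0.01991465],
       [ 0.98695878,  0.00324254,  0.16094051, -0.59669008],
       [-0.16095957,  0.0068826 ,  0.986937  , -0.93838418],
       [ 0.        ,  0.        ,  0.        ,  1.        ]])}
wrist {'vertical_fov': 70.377127660474, 'cx': 320.79450931738006, 'cy': 238.87581245664754, 'mount': array([[ 9.99999976e-01,  1.93930307e-04, -1.04760351e-04,
         1.64990500e-04],
       [-1.52049628e-04,  2.62840397e-01, -9.64839314e-01,
        -1.66470052e-01],
       [-1.59576332e-04,  9.64839307e-01,  2.62840420e-01,
         7.36917321e-02],
       [ 0.00000000e+00,  0.00000000e+00,  0.00000000e+00,
         1.00000000e+00]])}
```

View pics/top0.png

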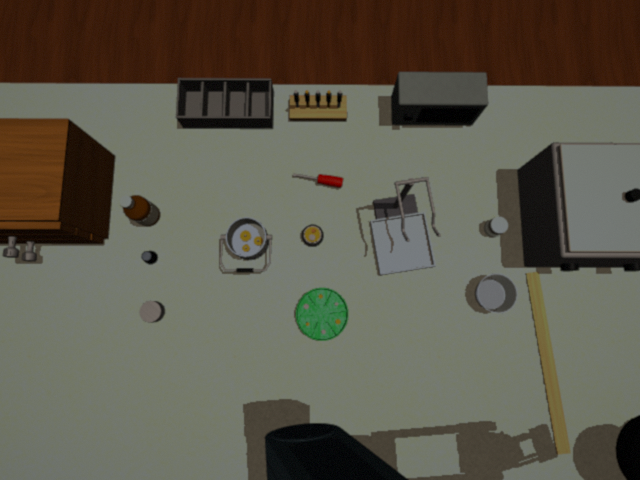

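View pics/side0.png

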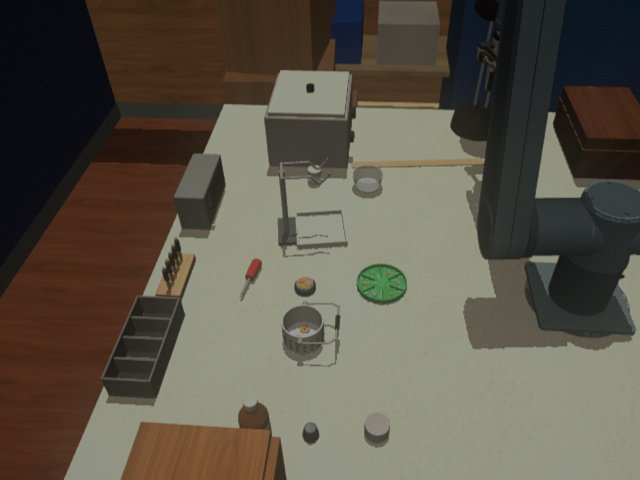

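View pics/wrist0.png

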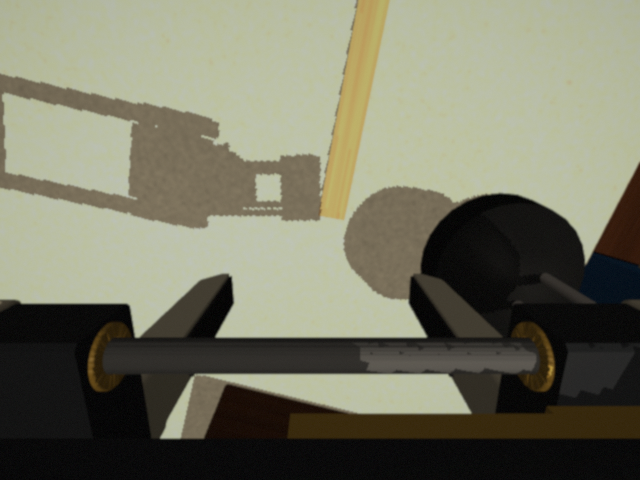

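The top view shows the basket at about (245,240), its folded bail's grip at (245,270), the stand's tray at (402,244) and the post near (405,190). Next I'll measure these.

```bash
python3 - <<'E'
from h import *
Z=np.load('pics/top0.npz');X=Z['X'];img=Z['img']
def reg(n,u0,u1,v0,v1,z0,z1,extra=None):
    P=X[v0:v1,u0:u1].reshape(-1,3);m=(P[:,2]>z0)&(P[:,2]<z1);P=P[m]
    print(n,len(P),'mean',P.mean(0).round(4),'min',P.min(0).round(4),'max',P.max(0).round(4));return P
reg('table',280,300,200,220,-1,1)
P=reg('basket rim',218,275,212,262,.05,.075)
P=reg('bail all',212,278,228,280,.04,.08)
for (u,v) in [(244,270),(245,271),(222,272),(267,270),(221,238),(269,238)]: print(u,v,X[v,u].round(4))
# tube: dark pixels
sub=img[262:278,225:265].max(-1);ys,xs=np.where(sub<60);print(len(ys));p=X[ys+262,xs+225];print(np.nanmedian(p,0),xs.min()+225,xs.max()+225,ys.min()+262,ys.max()+262)
t=reg('tray',365,440,210,280,.008,.03)
c=cv2.minAreaRect((t[:,:2]*1000).astype(np.float32));print(c)
h=reg('prongs',350,445,170,270,.16,.25);c=cv2.minAreaRect((h[:,:2]*1000).astype(np.float32));print(c)
for n in ('top0','side0'):
    i=np.load('pics/%s.npz'%n)['img']
    a=i[160:290,200:450] if n=='top0' else i[140:370,230:420]
    cv2.imwrite('pics/%s_c.png'%n,cv2.resize(a,None,fx=3.0 if n=='top0' else 2.6,fy=3.0 if n=='top0' else 2.6,interpolation=cv2.INTER_CUBIC))
E
```

```text
table 398 mean [ 0.6958  0.0669 -0.    ] min [ 0.672   0.044  -0.0045] max [0.7198 0.0899 0.0053]
basket rim 371 mean [0.613  0.16   0.0578] min [0.564  0.1022 0.0502] max [0.6639 0.2159 0.0635]
bail all 510 mean [0.5828 0.1589 0.0575] min [0.5395 0.1022 0.0404] max [0.641  0.2159 0.0676]
244 270 [0.5437 0.1589 0.0645]
245 271 [0.5414 0.1565 0.0655]
222 272 [ 5.461e-01  2.212e-01 -2.000e-04]
267 270 [0.5507 0.1166 0.0029]
221 238 [0.6158 0.2135 0.0569]
269 238 [0.6162 0.1071 0.0563]
81
[0.54379271 0.15802708 0.06329789] 236 253 268 272
tray 734 mean [ 0.6369 -0.1907  0.0132] min [ 0.5406 -0.271   0.008 ] max [ 0.6933 -0.1248  0.0192]
((625.1376342773438, -195.98321533203125), (152.26376342773438, 130.93670654296875), 9.311882019042969)
prongs 569 mean [ 0.6631 -0.1887  0.1978] min [ 0.5835 -0.2328  0.1611] max [ 0.7111 -0.1496  0.2106]
((648.8489379882812, -191.74832153320312), (123.08370208740234, 66.86263275146484), 9.450421333312988)
```

View pics/top0_c.png

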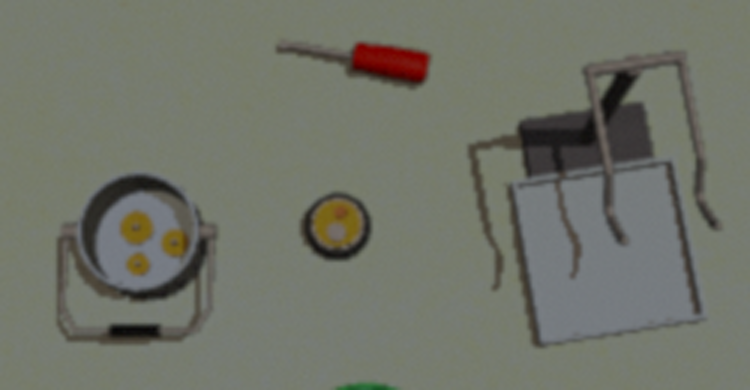

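View pics/side0_c.png

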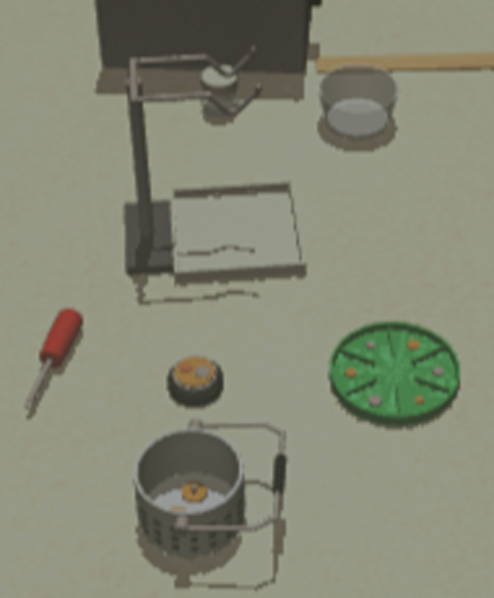

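```bash
cat > meas.py <<'E'
from h import *
from scipy.optimize import least_squares
def circ(P,r):
    f=lambda c:np.hypot(P[:,0]-c[0],P[:,1]-c[1])-r
    s=least_squares(f,P[:,:2].mean(0),loss='soft_l1',f_scale=.002);return s.x,np.std(s.fun)
E
python3 - <<'E'
from meas import *
for n in('top0','side0'):
    X=np.load('pics/%s.npz'%n)['X'];P=X.reshape(-1,3);P=P[np.isfinite(P[:,0])]
    m=(abs(P[:,0]-.615)<.052)&(abs(P[:,1]-.16)<.046)&(P[:,2]>.056)&(P[:,2]<.066);Q=P[m]
    print(n,'rim',len(Q),circ(Q,.044))
    B=P[(P[:,0]>.52)&(P[:,0]<.56)&(abs(P[:,1]-.16)<.07)&(P[:,2]>.035)&(P[:,2]<.08)]
    print('crown',len(B),np.median(B,0).round(4),B.min(0).round(4),B.max(0).round(4),'slope dx/dy',np.polyfit(B[:,1],B[:,0],1)[0].round(3))
    L=P[(abs(P[:,0]-.58)<.05)&(abs(P[:,1]-.16)>.045)&(abs(P[:,1]-.16)<.075)&(P[:,2]>.035)&(P[:,2]<.08)]
    for s in(1,-1):
        l=L[(L[:,1]-.16)*s>0];print('leg',len(l),l.mean(0).round(4),'x',l[:,0].min().round(3),l[:,0].max().round(3))
    a=np.radians(9.4);ex=np.array([np.cos(a),np.sin(a)]);ey=np.array([-ex[1],ex[0]])
    o=np.array([.615,-.197])
    S=P[(P[:,2]>.15)&(P[:,2]<.25)&(np.hypot(P[:,0]-.65,P[:,1]+.19)<.11)]
    q=(S[:,:2]-o)@np.stack([ex,ey],1)
    for s in(1,-1):
        k=(q[:,1]*s>0.015)&(q[:,0]>-.03)&(q[:,0]<.08);print('prong',k.sum(),q[k,1].mean().round(4),'slope',np.polyfit(q[k,0],q[k,1],1)[0].round(4))
        for x in np.arange(-.032,.1,.006):
            kk=k&(abs(q[:,0]-x)<.003)
            if kk.sum():print('  ',x.round(3),kk.sum(),S[kk,2].mean().round(4),S[kk,2].max().round(4))
    cb=q[q[:,0]>.08];print('crossbar',len(cb),cb.mean(0).round(4),cb.min(0).round(3),cb.max(0).round(3))
    Tn=P[(P[:,2]>.004)&(P[:,2]<.022)&(abs(P[:,0]-.63)<.1)&(abs(P[:,1]+.19)<.1)]
    t=(Tn[:,:2]-o)@np.stack([ex,ey],1);print('tray pct',np.percentile(t,[1,99],axis=0).round(4).tolist(), 'mid y',np.median(t,0))
E
```

```text
top0 rim 195 (array([0.61895763, 0.15872927]), np.float64(0.0010389894132120131))
crown 160 [0.5458 0.1571 0.0619] [0.5395 0.1056 0.0559] [0.56   0.2123 0.0676] slope dx/dy 0.001
leg 80 [0.5915 0.2113 0.0573] x 0.546 0.623
leg 90 [0.5913 0.1073 0.0572] x 0.544 0.629
prong 181 0.03 slope -0.0074
   -0.026 7 0.2073 0.2099
   -0.02 9 0.2012 0.207
   -0.014 8 0.1933 0.1985
   -0.008 8 0.1871 0.1913
   -0.002 9 0.1828 0.1856
   0.004 11 0.1842 0.1891
   0.01 14 0.1893 0.1952
   0.016 15 0.1962 0.2023
   0.022 12 0.2023 0.2059
   0.028 8 0.2031 0.2055
   0.034 11 0.2015 0.205
   0.04 10 0.2019 0.2042
   0.046 9 0.2024 0.2043
   0.052 11 0.2022 0.2063
   0.058 9 0.2023 0.2052
   0.064 10 0.2019 0.205
   0.07 9 0.2026 0.2043
   0.076 10 0.2024 0.2049
   0.082 1 0.2003 0.2003
prong 177 -0.0299 slope -0.0066
   -0.026 10 0.2081 0.2106
   -0.02 8 0.1996 0.2037
   -0.014 9 0.1929 0.1966
   -0.008 8 0.1871 0.1903
   -0.002 9 0.182 0.1857
   0.004 12 0.1844 0.1897
   0.01 10 0.1912 0.1963
   0.016 12 0.197 0.2013
   0.022 9 0.2021 0.2038
   0.028 11 0.2014 0.2027
   0.034 11 0.202 0.2034
   0.04 9
[... 1014 characters left out ...]
023 0.2073
   0.07 6 0.2021 0.2044
   0.076 8 0.2036 0.2067
prong 122 -0.0305 slope 0.0049
   -0.026 6 0.2064 0.2101
   -0.02 9 0.201 0.2091
   -0.014 12 0.1933 0.1994
   -0.008 8 0.1872 0.1916
   -0.002 5 0.1817 0.1861
   0.004 7 0.1843 0.1899
   0.01 7 0.1912 0.1945
   0.016 9 0.1961 0.1989
   0.022 5 0.2019 0.2053
   0.028 6 0.2038 0.2059
   0.034 4 0.2028 0.2047
   0.04 8 0.2033 0.2054
   0.046 6 0.203 0.2061
   0.052 9 0.2037 0.2056
   0.058 5 0.2027 0.2051
   0.064 6 0.203 0.2046
   0.07 4 0.2022 0.203
   0.076 4 0.2025 0.2043
   0.082 2 0.2032 0.2053
crossbar 143 [0.0891 0.0016] [ 0.081 -0.035] [0.097 0.037]
tray pct [[-0.0765, -0.0846], [0.1119, 0.0977]] mid y [0.01963169 0.00539275]
```

```bash
python3 -m inch '100 0 -60 0 0; 100 0 0 0 10; 100 0 0 0 10; 100 0 0 0 10'; python3 -c "
from h import *
print(T().round(4),get_state()['joint_pos'])"
```

```text
clock: 0.65
tool_pos: [0.1535, -0.528, 0.2785]
tool_rot: [-0.435, 0.558, -0.558, 0.435]
ft_force: [-0.8, 0.0, -0.3]
grip_width: 0.0932
[[-2.441e-01 -0.000e+00  9.698e-01  1.535e-01]
 [-9.698e-01  5.000e-04 -2.441e-01 -5.280e-01]
 [-5.000e-04 -1.000e+00 -2.000e-04  2.785e-01]
 [ 0.000e+00  0.000e+00  0.000e+00  1.000e+00]] [-1.49079106e+00  2.25919122e-01  1.43242127e+00 -3.91286812e-06
  1.48375128e+00  3.26549704e-01]
```

```bash
python3 -m inch '100 0 0 0 -10.5; 100 0 0 0 -10.5; 100 0 0 0 -10.5; 100 0 0 0 -10.5; 100 0 0 0 -10.5; 100 0 0 0 -10.5; 100 0 0 0 -10.5; 100 0 0 0 -10.5; 100 0 0 0 -10.5; 100 0 0 0 -9.6' && python3 -m inch '100 30 0 53 0; 100 30 0 53 0; 100 30 0 53 0; 100 30 0 53 0; 100 30 0 53 0; 100 30 0 53 0;100 0 0 0 0' ; python3 -c "
from h import *
print(T().round(4),get_state()['joint_pos'])"
```

```text
clock: 1.9
tool_pos: [0.1535, -0.5279, 0.2783]
tool_rot: [-0.707, -0.004, 0.004, 0.707]
ft_force: [-0.7, -0.4, -0.2]
grip_width: 0.0932
clock: 2.78
tool_pos: [0.3331, -0.2053, 0.2788]
tool_rot: [-0.707, -0.005, 0.004, 0.707]
ft_force: [-0.2, -0.4, 0.3]
grip_width: 0.093
[[ 9.999e-01  7.000e-04 -1.270e-02  3.331e-01]
 [ 1.270e-02  8.000e-04  9.999e-01 -2.053e-01]
 [ 7.000e-04 -1.000e+00  8.000e-04  2.788e-01]
 [ 0.000e+00  0.000e+00  0.000e+00  1.000e+00]] [-8.40465363e-01 -7.66238226e-02  1.76301637e+00  1.02328404e-03
  1.45530981e+00 -8.53317901e-01]
```

```bash
python3 -m inch '20 30 0 52 0; 20 30 0 52 0; 20 30 0 52 0; 20 30 0 52 0; 20 30 0 52 0; 20 30 0 52 0; 20 36 0 51 0; 20 0 58 0 0; 20 0 58 0 0; 20 0 0 0 0' ; python3 -c "
from h import *
print(T().round(4))
X,d=snap('wrist','w1')"
```

```text
clock: 4.03
tool_pos: [0.5426, 0.1534, 0.1578]
tool_rot: [0.708, -0.002, -0.005, -0.707]
ft_force: [0.0, -1.0, -0.3]
grip_width: 0.0187
[[ 0.9999 -0.0112 -0.0044  0.5426]
 [ 0.0043 -0.0013  1.      0.1534]
 [-0.0112 -0.9999 -0.0013  0.1578]
 [ 0.      0.      0.      1.    ]]
```

View pics/w1.png

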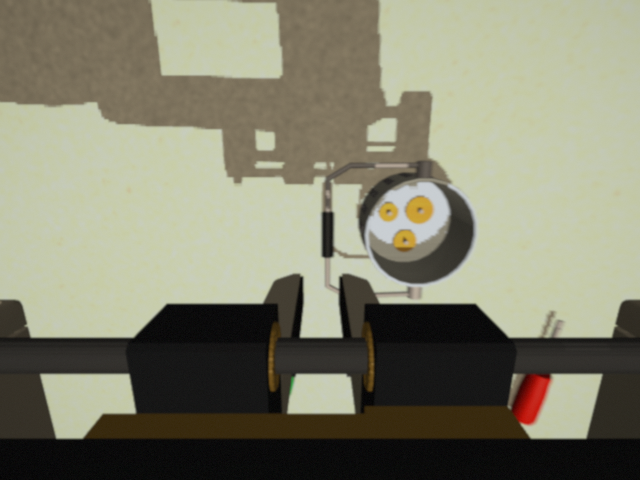

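The wrist view shows the black grip tube at (327,234), just right of the finger gap's centre line (~321), with the basket's rim at (420,230).

```bash
cat > bail.py <<'E'
from meas import *
import sys
def go(name,pre=None):
    Z=np.load('pics/%s.npz'%name);X=Z['X'];img=Z['img']
    return X,img
E
python3 -m inch '20 0 0 0 0; 20 0 0 0 0' ; python3 - <<'E'
from meas import *
print(T().round(4))
X,d=snap('wrist','w2');img=d['image']
m=np.zeros(X.shape[:2],bool);m[195:275,305:350]=True
B=X[m&(X[...,2]>.04)&(X[...,2]<.08)]
D=X[m&(X[...,2]>.04)&(X[...,2]<.08)&(img.max(-1)<45)]
print('crown',len(B),B.mean(0).round(4),'slope',np.polyfit(B[:,1],B[:,0],1)[0])
print('tube',len(D),D.mean(0).round(4),D.min(0).round(4),D.max(0).round(4), np.percentile(D[:,2],[50,90]))
P=X[140:310,350:500].reshape(-1,3);P=P[(abs(P[:,0]-.62)<.055)&(abs(P[:,1]-.16)<.047)&(P[:,2]>.055)&(P[:,2]<.066)];print('rim',circ(P,.044),len(P))
E
```

```text
clock: 4.32
tool_pos: [0.5477, 0.1546, 0.1655]
tool_rot: [-0.707, -0.003, -0.0, 0.707]
ft_force: [0.4, -0.0, 0.7]
grip_width: 0.0183
[[ 1.000e+00  5.100e-03 -4.700e-03  5.477e-01]
 [ 4.700e-03  4.000e-04  1.000e+00  1.546e-01]
 [ 5.100e-03 -1.000e+00  4.000e-04  1.655e-01]
 [ 0.000e+00  0.000e+00  0.000e+00  1.000e+00]]
crown 710 [0.5465 0.1583 0.063 ] slope -0.0029553017680487956
tube 334 [0.5468 0.1592 0.0641] [0.5435 0.1414 0.0615] [0.5502 0.1765 0.0663] [0.06409028 0.06513675]
rim (array([0.62049498, 0.15946194]), np.float64(0.0010880261742993794)) 1625
```

```bash
python3 -m inch '20 0 0 0 0;20 0 0 0 0' ; python3 -c "
from h import *
print(T().round(4))"; python3 -m inch '20 0 0 0 0;20 0 0 0 0'
```

```text
clock: 4.62
tool_pos: [0.5461, 0.155, 0.1632]
tool_rot: [-0.707, -0.002, 0.002, 0.707]
ft_force: [0.7, 0.2, -0.1]
grip_width: 0.0186
[[ 1.000e+00  9.000e-04 -5.400e-03  5.461e-01]
 [ 5.400e-03  1.000e-04  1.000e+00  1.550e-01]
 [ 9.000e-04 -1.000e+00  1.000e-04  1.632e-01]
 [ 0.000e+00  0.000e+00  0.000e+00  1.000e+00]]
clock: 4.88
tool_pos: [0.5458, 0.155, 0.1626]
tool_rot: [-0.707, -0.002, 0.002, 0.707]
ft_force: [-0.4, 0.9, -1.0]
grip_width: 0.0186
```

```bash
cat > tube.py <<'E'
from meas import *
import sys
print(T().round(4)[:3])
X,d=snap('wrist',sys.argv[1]);img=d['image']
m=(abs(X[...,0]-.545)<.03)&(abs(X[...,1]-.16)<.06)&(X[...,2]>.04)&(X[...,2]<.08)
B=X[m];D=X[m&(img.max(-1)<45)&(abs(X[...,1]-.16)<.022)]
print('crown',len(B),B.mean(0).round(4))
print('tube',len(D),D.mean(0).round(4),np.percentile(D,[2,98],axis=0).round(4))
P=X[(abs(X[...,0]-.62)<.055)&(abs(X[...,1]-.16)<.047)&(X[...,2]>.055)&(X[...,2]<.066)];print('rim',circ(P,.044),len(P))
E
python3 tube.py w3
```

```text
[[ 1.000e+00 -1.000e-04 -5.400e-03  5.458e-01]
 [ 5.400e-03  0.000e+00  1.000e+00  1.550e-01]
 [-1.000e-04 -1.000e+00  0.000e+00  1.626e-01]]
crown 1121 [0.5499 0.1658 0.062 ]
tube 336 [0.5469 0.1592 0.0641] [[0.5436 0.1422 0.0624]
 [0.5502 0.1755 0.0655]]
rim (array([0.62048733, 0.15946291]), np.float64(0.0010788320469179416)) 1655
```

```bash
python3 -m inch '20 1 20 4 0;20 0 20 0 0;20 0 20 0 0;20 0 15 0 0;20 0 0 0 0;20 0 0 0 0;20 0 0 0 0' 5; python3 tube.py w4
```

```text
clock: 5.8
tool_pos: [0.5475, 0.159, 0.0885]
tool_rot: [-0.707, -0.002, 0.001, 0.707]
ft_force: [-0.4, -0.0, -0.1]
grip_width: 0.0187
[[ 1.000e+00  1.700e-03 -5.300e-03  5.475e-01]
 [ 5.300e-03  1.000e-04  1.000e+00  1.590e-01]
 [ 1.700e-03 -1.000e+00  1.000e-04  8.850e-02]]
crown 1852 [0.5493 0.1709 0.0621]
tube 618 [0.5467 0.16   0.064 ] [[0.5431 0.1421 0.0623]
 [0.5504 0.1763 0.0655]]
rim (array([0.62007592, 0.1585583 ]), np.float64(0.0012501861761156788)) 2192
```

View pics/w4.png

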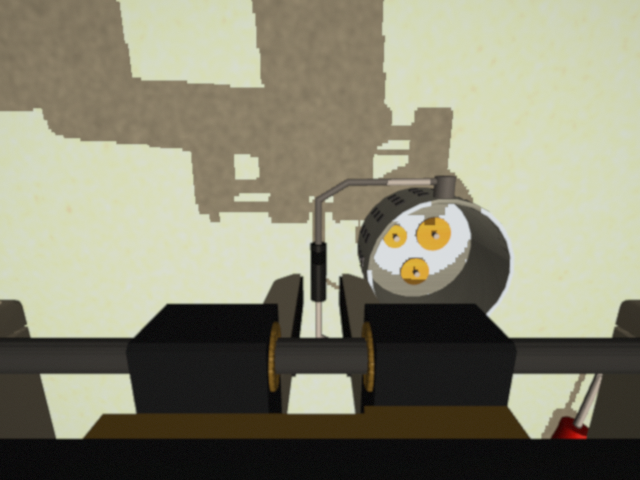

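The tube at (318,270) lines up with the finger gap, so I'll descend and close gently.

```bash
python3 -m inch '20 -0.5 12 0 0;20 0 12 0 0;20 0 12 0 0;20 0 8 0 0;20 0 0 0 0;20 0 0 0 0' 3;python3 -m inch '5 0 0 0 0;5 0 0 0 0;5 0 0 0 0;5 0 0 0 0' 3; python3 tube.py w5
```

```text
clock: 6.6
tool_pos: [0.5466, 0.1589, 0.0438]
tool_rot: [-0.707, -0.002, 0.002, 0.707]
ft_force: [0.5, -0.3, -0.3]
grip_width: 0.0184
clock: 7.1
tool_pos: [0.5466, 0.159, 0.0438]
tool_rot: [-0.707, -0.002, 0.002, 0.707]
ft_force: [0.8, 0.3, -0.4]
grip_width: 0.0098
[[ 1.000e+00  5.000e-04 -5.300e-03  5.466e-01]
 [ 5.300e-03  1.000e-04  1.000e+00  1.590e-01]
 [ 5.000e-04 -1.000e+00  1.000e-04  4.380e-02]]
crown 4573 [0.5491 0.1709 0.0633]
tube 1510 [0.5472 0.1617 0.0641] [[0.5415 0.144  0.0565]
 [0.5531 0.1763 0.0786]]
rim (array([0.62056455, 0.15839885]), np.float64(0.0016066220051019996)) 3419
```

View pics/w5.png

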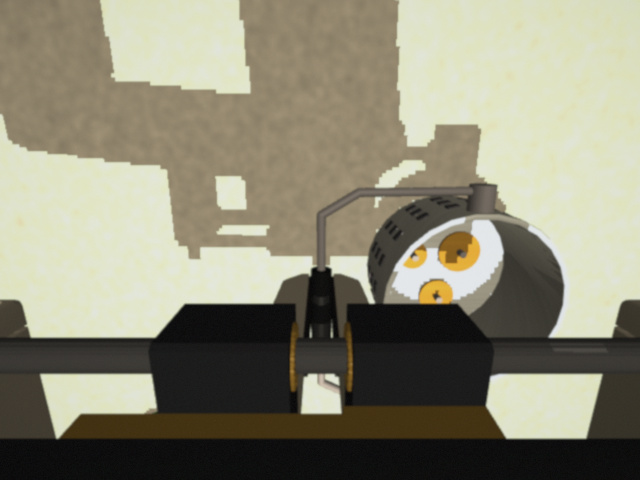

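```bash
python3 -m inch '5 1.8 -10.3 0 0;5 3.2 -10 0 0;5 4.6 -9.4 0 0;5 0 0 0 0' 3; python3 -m inch '5 5.9 -8.7 0 0; 5 7 -7.8 0 0;5 0 0 0 0;5 0 0 0 0' 3; python3 -c "
from h import *
snap('wrist','w6');X,d=snap('side','s6')
cv2.imwrite('pics/s6c.png',cv2.resize(d['image'][230:390,220:420],None,fx=3,fy=3))"
```

```text
clock: 7.65
tool_pos: [0.5573, 0.1591, 0.0747]
tool_rot: [-0.707, -0.003, 0.001, 0.707]
ft_force: [1.1, 1.4, 0.6]
grip_width: 0.0097
clock: 8.15
tool_pos: [0.5693, 0.1591, 0.0899]
tool_rot: [-0.707, -0.002, 0.002, 0.707]
ft_force: [0.0, 1.4, 0.3]
grip_width: 0.01
```

View pics/w6.png

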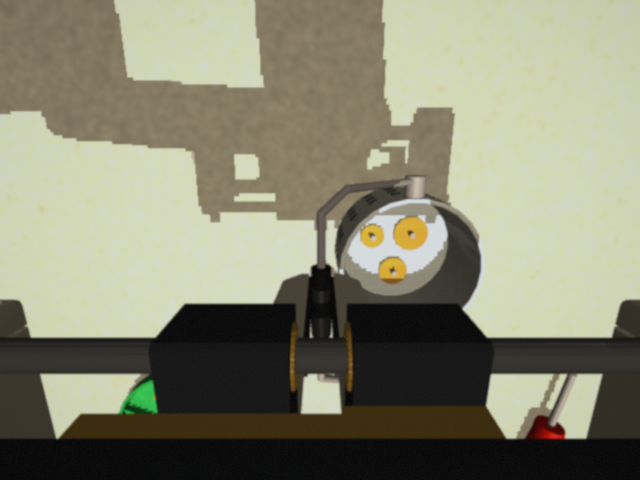

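View pics/s6c.png

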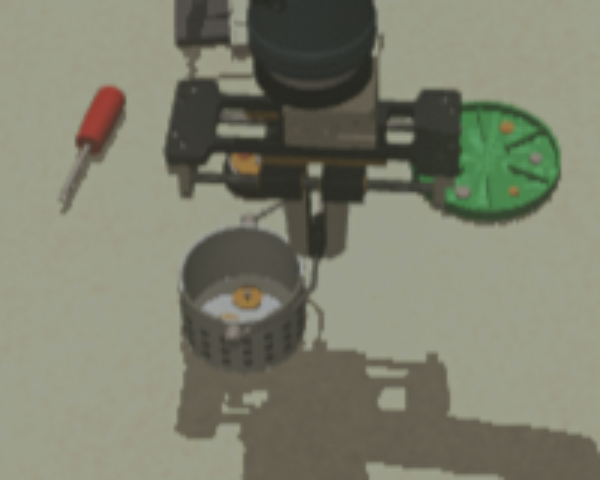

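The bail is rising with the tube, and the basket is standing. I'll check the rim, then continue the arc.

```bash
python3 -m inch '5 8 -6.7 0 0;5 8.9 -5.5 0 0;5 9.6 -4.3 0 0;5 0 0 0 0' 3;  python3 -c "
from meas import *
for n in ('w6','w7'):
    if n=='w7': snap('wrist',n)
    X=np.load('pics/%s.npz'%n)['X'];X=X[100:304]
    P=X[(abs(X[...,0]-.62)<.055)&(abs(X[...,1]-.16)<.047)&(X[...,2]>.056)&(X[...,2]<.064)];print('rim',circ(P,.044),len(P))
"; python3 -m inch '5 10.1 -2.9 0 0;5 10.4 -1.5 0 0;5 0 0 0 0;5 0 0 0 0' 3;python3 -c "
from h import *
snap('wrist','w8');X,d=snap('side','s8')
cv2.imwrite('pics/s8c.png',cv2.resize(d['image'][230:390,220:420],None,fx=3,fy=3))"
```

```text
clock: 8.75
tool_pos: [0.5972, 0.1592, 0.1074]
tool_rot: [-0.707, -0.003, 0.001, 0.707]
ft_force: [-2.1, 0.3, 4.5]
grip_width: 0.0101
rim (array([0.6249229 , 0.15846629]), np.float64(0.001244487604690657)) 1743
rim (array([0.6278289 , 0.15868533]), np.float64(0.0012560428076530804)) 1452
clock: 9.3
tool_pos: [0.6162, 0.1593, 0.1107]
tool_rot: [-0.707, -0.002, 0.002, 0.707]
ft_force: [-0.4, 0.1, 3.6]
grip_width: 0.0095
```

View pics/w8.png

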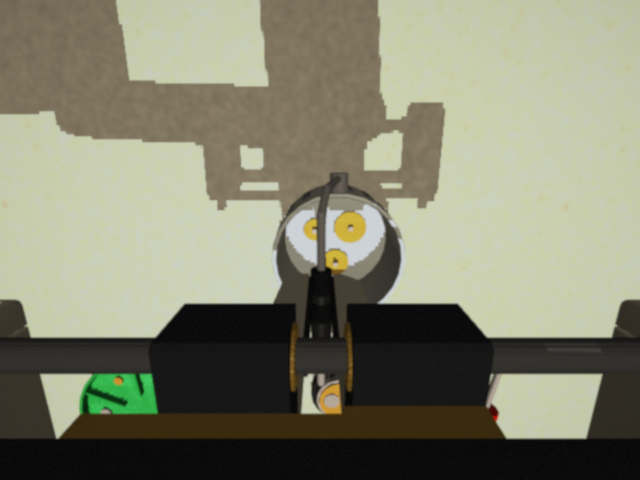

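View pics/s8c.png

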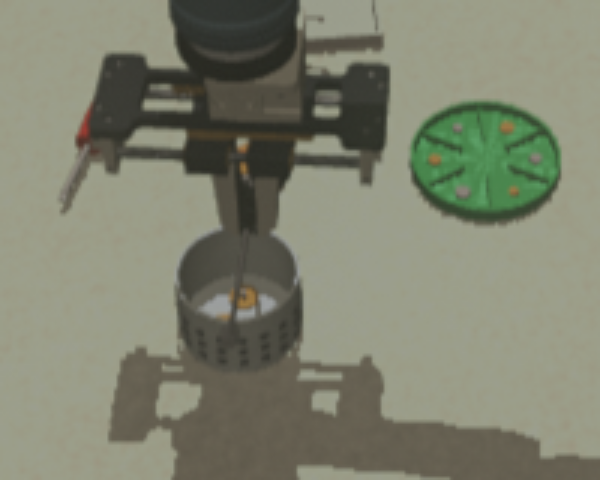

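The basket slid about 7 mm in +x, and there's 3–4 N of vertical preload on the tool. I'll open a little to release it and measure again.

```bash
python3 -m inch '18 0 0 0 0;18 0 0 0 0;18 0 0 0 0' 3;python3 - <<'E'
from meas import *
print(T().round(4)[:3])
for n in('wrist','side','top'):
    X,d=snap(n,n+'9')
    if n=='wrist':X=X[100:304]
    P=X[(abs(X[...,0]-.625)<.055)&(abs(X[...,1]-.16)<.046)&(X[...,2]>.056)&(X[...,2]<.064)];print(n,'rim',circ(P,.044),len(P))
    B=X[(abs(X[...,0]-.62)<.05)&(abs(abs(X[...,1]-.16)-.048)<.012)&(X[...,2]>.075)&(X[...,2]<.15)&(np.abs(X[...,1]-.16)>.02)]
    if len(B):
        for z in np.arange(.075,.14,.006):
            q=B[abs(B[:,2]-z)<.003]
            if len(q):print(' ',z.round(3),len(q),np.median(q[:,0]).round(4))
E
```

```text
clock: 9.78
tool_pos: [0.6155, 0.1592, 0.1104]
tool_rot: [0.707, 0.002, -0.002, -0.707]
ft_force: [0.5, 0.1, -0.3]
grip_width: 0.0166
[[ 1.000e+00 -8.000e-04 -5.300e-03  6.155e-01]
 [ 5.300e-03 -1.000e-04  1.000e+00  1.592e-01]
 [-8.000e-04 -1.000e+00 -1.000e-04  1.104e-01]]
wrist rim (array([0.62814667, 0.15863971]), np.float64(0.00114591198535961)) 1433
  0.075 3 0.626
  0.081 11 0.6252
  0.087 12 0.6242
  0.093 14 0.6231
  0.099 13 0.6223
  0.105 18 0.6211
  0.111 55 0.619
  0.117 82 0.618
  0.123 90 0.6171
  0.129 175 0.6162
side rim (array([0.62767623, 0.15874315]), np.float64(0.0014519324466079953)) 204
  0.075 2 0.6243
  0.081 3 0.6231
  0.087 4 0.6219
  0.093 2 0.6216
  0.099 5 0.622
  0.105 5 0.6179
  0.111 6 0.6185
  0.117 5 0.6159
  0.123 8 0.6167
  0.129 8 0.616
top rim (array([0.62671167, 0.15978284]), np.float64(0.0009703656816247895)) 72
  0.081 1 0.6207
  0.093 1 0.6206
  0.111 4 0.6177
  0.117 4 0.6157
  0.123 4 0.6164
  0.129 11 0.6138
```

View pics/wrist9.png

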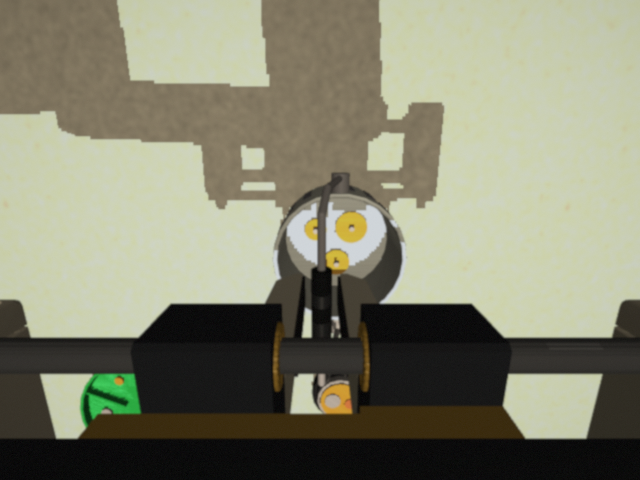

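The bail is at about 80° (tilt slope 0.185 over its legs) and the pivot is now at x≈0.628. I'll push with the trailing finger at low force.

```bash
python3 -m inch '18 4 0 0 0;18 4 0 0 0;18 4 0 0 0;18 4 0 0 0;18 0 0 0 0;18 0 0 0 0' 3;cat > up.py <<'E'
from meas import *
import sys
print(T().round(4)[:3])
X,d=snap('wrist',sys.argv[1]);X=X[100:304]
P=X[(abs(X[...,0]-.628)<.055)&(abs(X[...,1]-.16)<.046)&(X[...,2]>.056)&(X[...,2]<.064)];print('rim',circ(P,.044),len(P))
B=X[(abs(X[...,0]-.625)<.05)&(abs(abs(X[...,1]-.16)-.048)<.012)&(X[...,2]>.075)&(X[...,2]<.15)]
for z in np.arange(.075,.14,.006):
            q=B[abs(B[:,2]-z)<.003]
            if len(q):print(' ',z.round(3),len(q),np.median(q[:,0]).round(4))
print('slope',np.polyfit(B[:,2],B[:,0],1))
E
python3 up.py w10
```

```text
clock: 10.68
tool_pos: [0.6318, 0.1594, 0.1107]
tool_rot: [-0.707, -0.002, 0.002, 0.707]
ft_force: [-0.2, 0.2, 0.9]
grip_width: 0.0165
[[ 1.000e+00 -2.000e-04 -5.200e-03  6.318e-01]
 [ 5.200e-03  0.000e+00  1.000e+00  1.594e-01]
 [-2.000e-04 -1.000e+00  0.000e+00  1.107e-01]]
rim (array([0.62874309, 0.15851097]), np.float64(0.0010929901857899367)) 1386
  0.075 1 0.6307
  0.081 7 0.6284
  0.087 7 0.6291
  0.093 7 0.6292
  0.099 8 0.629
  0.105 11 0.6294
  0.111 46 0.6295
  0.117 80 0.6296
  0.123 84 0.6297
  0.129 196 0.6298
slope [0.01914329 0.62729974]
```

View pics/w10.png

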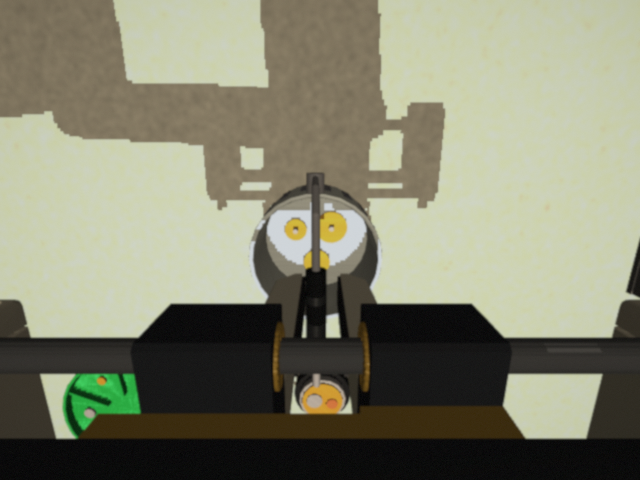

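The bail is upright (slope 0.019, about 91°), the basket hasn't moved further, and its underside is still on the bench. I'll centre the jaws, grip firmly and lift.

```bash
python3 -m inch '18 -2.3 0 0 0;5 0 0 0 0;5 0 0 0 0;5 0 0 0 0;5 0 0 0 0' 20;python3 up.py w11;python3 -m inch '5 0 -3 0 0;5 0 -6 0 0;5 0 -8 0 0;5 0 -8 0 0;5 0 -5 0 0;5 0 0 0 0;5 0 0 0 0' 20; python3 -c "
from h import *
snap('wrist','w12');X,d=snap('side','s12')
cv2.imwrite('pics/s12c.png',cv2.resize(d['image'][200:390,200:420],None,fx=3,fy=3))"
```

```text
clock: 11.35
tool_pos: [0.6295, 0.1594, 0.1108]
tool_rot: [-0.707, -0.002, 0.002, 0.707]
ft_force: [-0.6, -0.2, 0.6]
grip_width: 0.0091
[[ 1.     -0.     -0.0053  0.6295]
 [ 0.0053  0.      1.      0.1594]
 [-0.     -1.      0.      0.1108]]
rim (array([0.62862201, 0.15870311]), np.float64(0.0010784272514534673)) 1496
  0.075 2 0.6276
  0.081 6 0.6287
  0.087 7 0.629
  0.093 7 0.6286
  0.099 10 0.6296
  0.105 8 0.6289
  0.111 45 0.6292
  0.117 86 0.6296
  0.123 86 0.6297
  0.129 179 0.6297
slope [0.02641255 0.62646346]
clock: 12.28
tool_pos: [0.6294, 0.1594, 0.1405]
tool_rot: [0.707, 0.002, -0.002, -0.707]
ft_force: [-0.3, 0.6, -2.3]
grip_width: 0.0091
```

View pics/s12c.png

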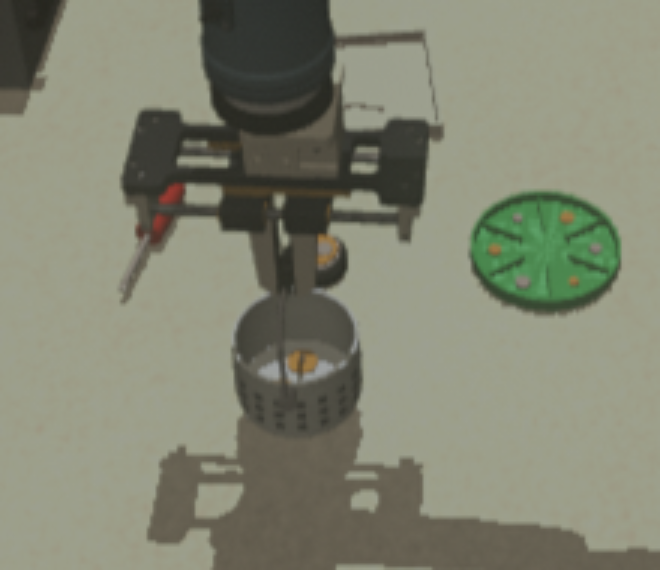

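View pics/w12.png

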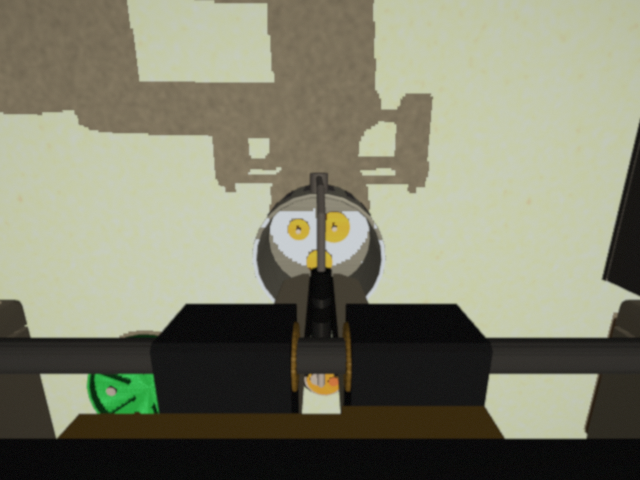

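The basket hangs level in the grip (−2.3 N) and is clear of the bench. I'll raise it further and back off towards the robot.

```bash
python3 -m inch '5 0 -6 0 0;5 0 -10 0 0;5 0 -10 0 0;5 0 -10 0 0;5 0 -10 0 0;5 -3 -10 0 0;5 -8 -10 0 0;5 -12 -4 0 0;5 -15 0 0 0;5 -15 0 0 0' 20;python3 -m inch '5 -15 0 0 0;5 -15 0 0 0;5 -15 0 -5 0;5 -12 0 -10 0;5 -10 0 -15 0;5 -6 0 -18 0;5 -3 0 -20 0;5 0 0 -20 0;5 0 0 -20 0;5 0 0 -20 0' 20;python3 -m inch '5 0 0 -20 0;5 0 0 -20 0;5 0 0 -20 0;5 0 0 -20 0;5 0 0 -20 0;5 0 0 -20 0;5 0 0 -18 0;5 0 0 -14 0;5 0 0 -8 0;5 0 0 0 0' 20
```

```text
clock: 13.62
tool_pos: [0.5751, 0.1591, 0.2108]
tool_rot: [-0.707, -0.002, 0.002, 0.707]
ft_force: [1.2, 0.9, -1.7]
grip_width: 0.0089
clock: 14.88
tool_pos: [0.5012, 0.0288, 0.2108]
tool_rot: [0.707, 0.002, -0.001, -0.707]
ft_force: [0.6, -0.1, -1.7]
grip_width: 0.0091
clock: 16.12
tool_pos: [0.5021, -0.1296, 0.2107]
tool_rot: [-0.707, -0.002, 0.002, 0.707]
ft_force: [0.8, 0.2, -2.1]
grip_width: 0.0093
```

```bash
python3 -m inch '5 0 0 -8 0;5 0 0 -14 0;5 0 0 -16 0;5 0 0 -16 0;5 0 0 -16 0;5 0 0 -10 0;5 0 0 -6 0;5 0 0 0 -3;5 0 0 0 -3.1;5 0 0 0 -3' 20;python3 -m inch '5 0 0 0 0;5 0 0 0 0;5 0 0 0 0' 20;python3 - <<'E'
from h import *
M=T();print(M.round(4)[:3],get_state()['ft_force'])
a=np.radians(9.4);ex=np.array([np.cos(a),np.sin(a),0])
D=np.array([.615,-.197,0])-M[:3,3];print('to seat in tool axes',(M[:3,:3].T@D*1000).round(1),'yaw',np.degrees(np.arctan2(M[1,0],M[0,0])))
for n in('wrist','side','top'): snap(n,n+'13')
i=cv2.imread('pics/side13.png');cv2.imwrite('pics/side13c.png',cv2.resize(i[100:330,230:430],None,fx=2.6,fy=2.6))
E
```

```text
clock: 17.38
tool_pos: [0.5025, -0.2151, 0.2107]
tool_rot: [-0.705, -0.059, 0.059, 0.705]
ft_force: [-0.8, 0.2, -2.1]
grip_width: 0.009
clock: 17.75
tool_pos: [0.5026, -0.2152, 0.2107]
tool_rot: [-0.705, -0.058, 0.058, 0.705]
ft_force: [-0.2, 0.4, -1.7]
grip_width: 0.0092
[[ 9.866e-01 -1.000e-04 -1.630e-01  5.026e-01]
 [ 1.630e-01  1.000e-04  9.866e-01 -2.152e-01]
 [-0.000e+00 -1.000e+00  1.000e-04  2.107e-01]] [-0.16364919  0.38252315 -1.65220022]
to seat in tool axes [113.9 210.7  -0.4] yaw 9.378624338749304
```

View pics/side13c.png

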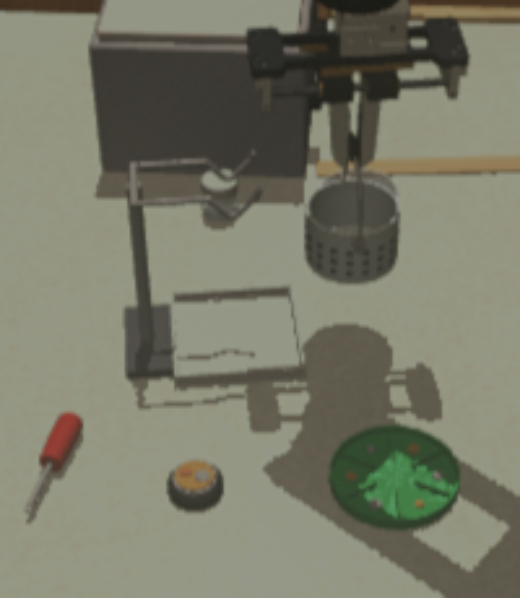

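View pics/wrist13.png

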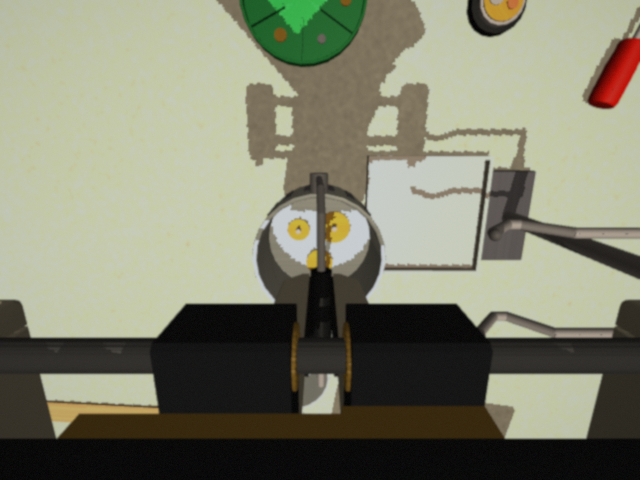

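The basket hangs level at the stand's open side, lined up to 0.4 mm in yaw axes. Crown is at z≈0.227, above the hook tips at 0.209. I'll move in 114 mm.

```bash
python3 -m inch '5 6 0 0 0;5 10 0 0 0;5 12 0 0 0;5 12 0 0 0;5 12 0 0 0;5 12 0 0 0;5 12 0 0 0;5 12 0 0 0;5 10 0 0 0;5 8 0 0 0' 20;python3 -m inch '5 5 0 0 0;5 3 0 0 0;5 0 0 0 0;5 0 0 0 0' 20;python3 - <<'E'
from h import *
M=T();print(M.round(4)[:3],get_state()['ft_force'])
D=np.array([.615,-.197,.185])-M[:3,3];print('to seat in tool axes',(M[:3,:3].T@D*1000).round(1))
for n in('wrist','side','top'): snap(n,n+'14')
X=np.load('pics/wrist14.npz')['X']
a=np.radians(9.4);R2=np.array([[np.cos(a),-np.sin(a)],[np.sin(a),np.cos(a)]])
q=(X[...,:2]-[.615,-.197])@R2
m=(X[...,2]>.175)&(X[...,2]<.26)&(abs(q[...,0])<.1)&(abs(q[...,1])<.06);m[304:]=False
Q=np.c_[q[m],X[...,2][m]]
for s in(1,-1):
    for x in np.arange(-.03,.09,.006):
        k=(abs(Q[:,0]-x)<.003)&(Q[:,1]*s>.022)
        if k.sum()>2:print(s,x.round(3),k.sum(),Q[k,1].mean().round(4),Q[k,2].mean().round(4))
i=cv2.imread('pics/side14.png');cv2.imwrite('pics/side14c.png',cv2.resize(i[100:300,230:430],None,fx=3,fy=3))
E
```

```text
clock: 19.15
tool_pos: [0.6077, -0.1978, 0.2106]
tool_rot: [-0.705, -0.058, 0.058, 0.705]
ft_force: [0.2, -0.0, -1.7]
grip_width: 0.0089
clock: 19.65
tool_pos: [0.6148, -0.1967, 0.2108]
tool_rot: [-0.705, -0.058, 0.058, 0.705]
ft_force: [-0.2, 0.6, -3.0]
grip_width: 0.0091
[[ 9.866e-01 -1.000e-04 -1.632e-01  6.148e-01]
 [ 1.632e-01 -0.000e+00  9.866e-01 -1.967e-01]
 [-1.000e-04 -1.000e+00  0.000e+00  2.108e-01]] [-0.21449005  0.5634809  -2.95783936]
to seat in tool axes [ 0.2 25.8 -0.3]
1 -0.024 99 0.0297 0.2081
1 -0.018 157 0.0297 0.2013
1 -0.012 118 0.0296 0.1936
1 -0.006 116 0.0296 0.1871
1 -0.0 705 0.0406 0.2221
1 0.006 115 0.0295 0.1851
1 0.012 122 0.0295 0.1918
1 0.018 138 0.0295 0.1984
1 0.024 125 0.0293 0.2026
1 0.03 130 0.0293 0.2028
1 0.036 122 0.0293 0.2028
1 0.042 122 0.0293 0.2026
1 0.048 125 0.0293 0.2027
1 0.054 127 0.0292 0.2028
1 0.06 122 0.0294 0.2027
1 0.066 124 0.0292 0.2027
1 0.072 122 0.0293 0.2027
1 0.078 125 0.0293 0.2028
1 0.084 139 0.0288 0.2026
```

View pics/side14c.png

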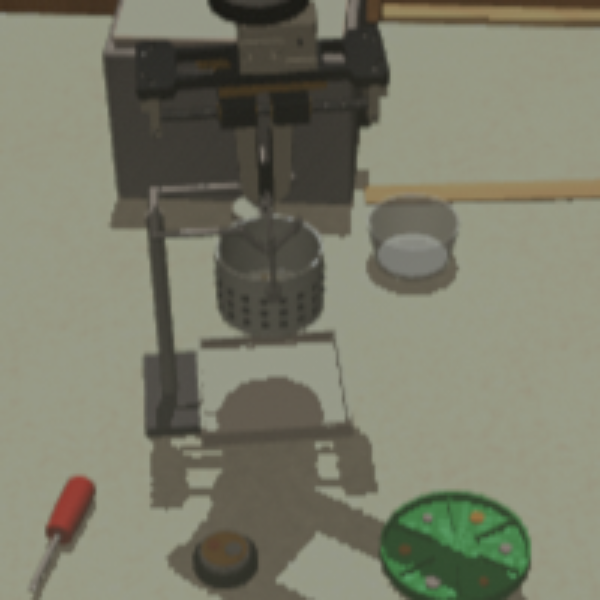

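View pics/wrist14.png

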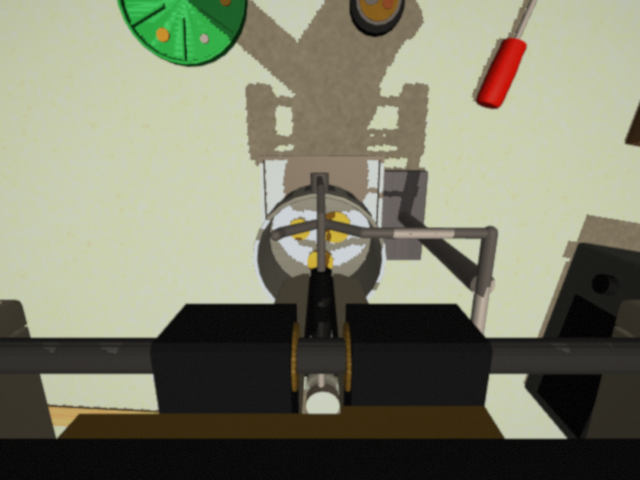

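The wrist view shows the crown wire crossing the near prong at the middle of its V (V centre at stand x≈+1 mm). I'll lower it, slowing near the seat.

```bash
python3 -m inch '5 0.8 4 0 0;5 0 6 0 0;5 0 7 0 0;5 0 7 0 0;5 0 6 0 0;5 0 4 0 0;5 0 2 0 0;5 0 0 0 0;5 0 0 0 0' 20;python3 -m inch '5 0 2 0 0;5 0 0 0 0' ;python3 -m inch '5 0 1 0 0;5 0 0 0 0';python3 -m inch '5 0 1 0 0;5 0 0 0 0'; python3 - <<'E'
from h import *
for n in('wrist','side'): snap(n,n+'15')
i=cv2.imread('pics/side15.png');cv2.imwrite('pics/side15c.png',cv2.resize(i[100:300,230:430],None,fx=3,fy=3))
E
```

```text
clock: 20.92
tool_pos: [0.616, -0.1966, 0.175]
tool_rot: [0.705, 0.058, -0.058, -0.705]
ft_force: [0.5, 0.2, -2.8]
grip_width: 0.0092
clock: 21.18
tool_pos: [0.6157, -0.1965, 0.1726]
tool_rot: [-0.705, -0.058, 0.058, 0.705]
ft_force: [-0.5, -0.7, -2.7]
grip_width: 0.0091
clock: 21.42
tool_pos: [0.6157, -0.1965, 0.1716]
tool_rot: [-0.705, -0.058, 0.058, 0.705]
ft_force: [0.1, -1.3, -2.1]
grip_width: 0.0096
clock: 21.68
tool_pos: [0.6157, -0.1965, 0.1706]
tool_rot: [-0.705, -0.058, 0.058, 0.705]
ft_force: [-0.1, -0.2, -2.0]
grip_width: 0.0091
```

View pics/wrist15.png

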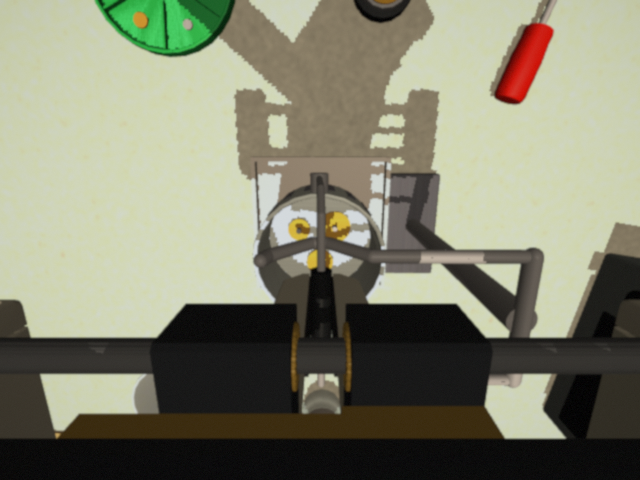

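View pics/side15c.png

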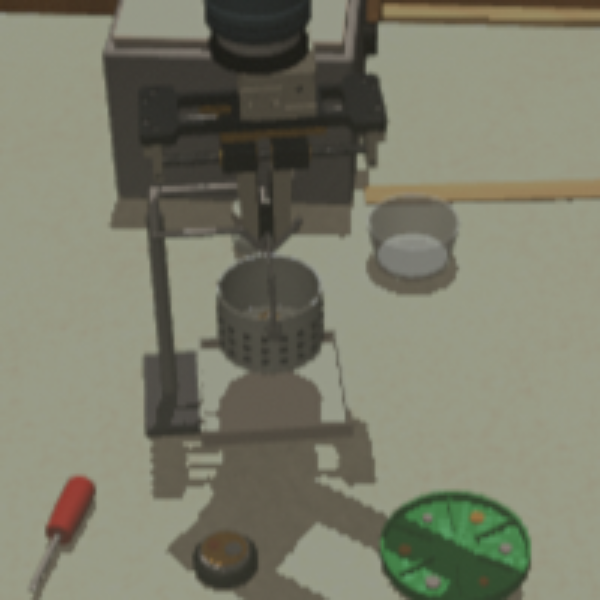

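```bash
for k in 1 2 3; do :; done; python3 -m inch '5 0 1 0 0;5 0 0 0 0;5 0 0 0 0' | grep -E 'pos|force';python3 -m inch '5 0 1 0 0;5 0 0 0 0;5 0 0 0 0'| grep -E 'pos|force'; python3 - <<'E'
from h import *
snap('wrist','w16')
for n in('wrist14','wrist15','w16'):
    Z=np.load('pics/%s.npz'%n);X=Z['X']
    a=np.radians(9.4);R2=np.array([[np.cos(a),-np.sin(a)],[np.sin(a),np.cos(a)]])
    q=(X[...,:2]-[.615,-.197])@R2
    m=(abs(q[...,0])<.006)&(abs(q[...,1]-.038)<.004)&(X[...,2]>.17)
    m2=(abs(q[...,0])<.006)&(abs(q[...,1]-.021)<.002)&(X[...,2]>.16)
    print(n,np.nanpercentile(X[...,2][m],[50,90]),np.nanmedian(q[...,0][m]),np.nanpercentile(X[...,2][m2],[50,90]),m2.sum())
E
```

```text
tool_pos: [0.6158, -0.1966, 0.1697]
ft_force: [-0.0, -0.2, -1.8]
tool_pos: [0.6158, -0.1966, 0.1688]
ft_force: [0.4, 1.2, -1.5]
wrist14 [0.30680815 0.31726891] -0.005047809313325057 [0.32563704 0.33374717] 2581
wrist15 [0.26964304 0.27837832] -0.004805846147912488 [0.28520427 0.29330976] 2430
w16 [0.26767332 0.27680061] -0.004827799153463985 [0.28351806 0.29147261] 2510
```

```bash
python3 -m inch '5 0 1 0 0;5 0 0 0 0;5 0 0 0 0' | grep -E 'pos|force'; python3 - <<'E'
from h import *
snap('wrist','w17')
for n in('wrist14','wrist15','w16','w17'):
    Z=np.load('pics/%s.npz'%n);X=Z['X'][:304]
    a=np.radians(9.4);R2=np.array([[np.cos(a),-np.sin(a)],[np.sin(a),np.cos(a)]])
    q=(X[...,:2]-[.615,-.197])@R2
    for y in(.022,.036,.04):
        m=(abs(q[...,0])<.006)&(abs(q[...,1]-y)<.002)&(X[...,2]>.165)&(X[...,2]<.24)
        print(n,y,m.sum(),np.nanpercentile(X[...,2][m],[50,90]).round(4),np.nanmedian(q[...,0][m]).round(4))
E
```

```text
tool_pos: [0.6159, -0.1966, 0.1683]
ft_force: [-0.1, 1.4, 3.4]
wrist14 0.022 65 [0.2289 0.2298] 0.0007
wrist14 0.036 74 [0.2292 0.23  ] 0.0004
wrist14 0.04 68 [0.229  0.2299] 0.0007
wrist15 0.022 67 [0.1891 0.1897] 0.0016
wrist15 0.036 67 [0.1888 0.1895] 0.0012
wrist15 0.04 72 [0.1888 0.1897] 0.0014
w16 0.022 65 [0.1871 0.1879] 0.0017
w16 0.036 70 [0.1871 0.1879] 0.0013
w16 0.04 68 [0.1869 0.1877] 0.0017
w17 0.022 62 [0.1865 0.1876] 0.0016
w17 0.036 70 [0.1865 0.1875] 0.0013
w17 0.04 71 [0.1867 0.1874] 0.0013
```

The crown wire's axis is at 0.185, the seat height, and the force has flipped to +3.4 N, so it's seated. I'll release and check before raising.

```bash
python3 -m inch '5 0 0 0 0;5 0 0 0 0' 5|grep force; python3 -m inch '14 0 0 0 0;20 0 0 0 0;25 0 0 0 0;30 0 0 0 0;30 0 0 0 0;30 0 0 0 0'; python3 - <<'E'
from h import *
for n in('wrist','side'): snap(n,n+'18')
i=cv2.imread('pics/side18.png');cv2.imwrite('pics/side18c.png',cv2.resize(i[100:300,230:430],None,fx=3,fy=3))
E
```

```text
ft_force: [0.2, 0.2, 2.8]
clock: 24.0
tool_pos: [0.6158, -0.1966, 0.1678]
tool_rot: [0.705, 0.058, -0.058, -0.705]
ft_force: [-0.2, -1.1, -0.3]
grip_width: 0.028
```

View pics/wrist18.png

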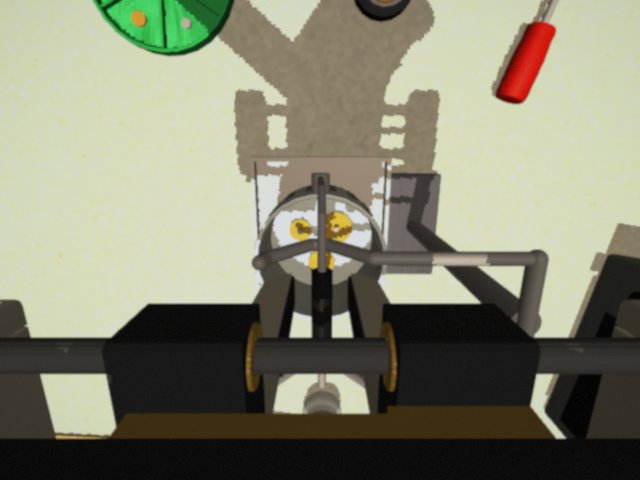

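View pics/side18c.png

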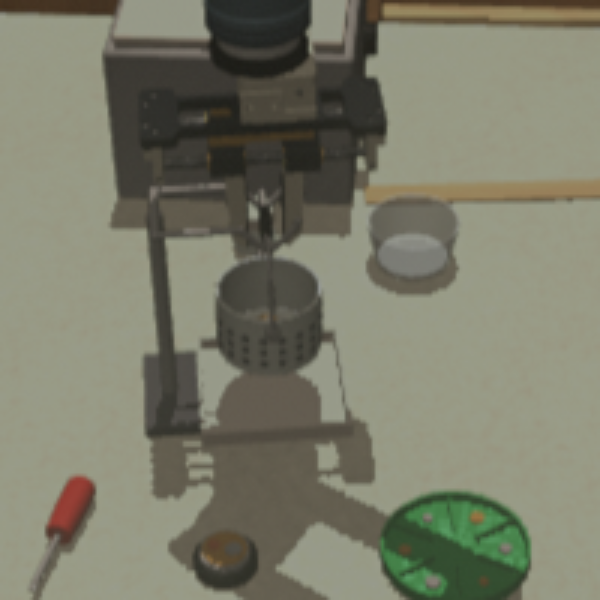

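The basket hangs from both hooks with the tube free between the fingers. I'll raise the tool straight up and check again.

```bash
python3 -m inch '30 0 -5 0 0;30 0 -10 0 0;30 0 -15 0 0;30 0 -20 0 0;30 0 -20 0 0;30 0 -20 0 0;30 0 -20 0 0;30 0 -10 0 0;30 0 0 0 0;30 0 0 0 0'; python3 -m inch '30 -20 0 0 0;30 -30 0 0 0;30 -30 0 0 0;30 -30 0 0 0;30 -30 0 0 0;30 -15 0 0 0;30 0 0 0 0;30 0 0 0 0;30 0 0 0 0'; python3 - <<'E'
from meas import *
for n in('wrist','side','top'):
    X,d=snap(n,n+'19')
    a=np.radians(9.4);R2=np.array([[np.cos(a),-np.sin(a)],[np.sin(a),np.cos(a)]])
    q=(X[...,:2]-[.615,-.197])@R2
    for y in(-.04,-.037,0,.037,.04):
        m=(abs(q[...,0])<.012)&(abs(q[...,1]-y)<.003)&(X[...,2]>.17)&(X[...,2]<.21)
        if m.sum():print(n,y,m.sum(),np.nanpercentile(X[...,2][m],[50,90]).round(4),np.nanmedian(q[...,0][m]).round(4))
    m=(X[...,2]>.095)&(X[...,2]<.135)&(np.hypot(q[...,0],q[...,1])<.047)
    P=np.c_[q[m],X[...,2][m]]
    top=P[P[:,2]>.112]
    if len(top)>20:print('rim pts',len(top),circ(top,.044),'plane',np.linalg.lstsq(np.c_[top[:,:2],np.ones(len(top))],top[:,2],rcond=None)[0].round(3))
i=cv2.imread('pics/side19.png');cv2.imwrite('pics/side19c.png',cv2.resize(i[130:330,230:430],None,fx=3,fy=3))
E
```

```text
clock: 25.35
tool_pos: [0.6155, -0.1964, 0.287]
tool_rot: [-0.704, -0.058, 0.058, 0.705]
ft_force: [0.5, 0.5, -0.1]
grip_width: 0.0281
clock: 26.48
tool_pos: [0.4636, -0.2217, 0.2875]
tool_rot: [-0.705, -0.058, 0.058, 0.705]
ft_force: [0.7, -1.0, 0.1]
grip_width: 0.0284
wrist -0.04 34 [0.1866 0.1876] 0.0007
wrist -0.037 37 [0.1865 0.1878] 0.0007
wrist 0 101 [0.1891 0.1904] -0.0004
wrist 0.037 43 [0.1867 0.1876] 0.0011
wrist 0.04 44 [0.1868 0.1878] 0.0008
rim pts 960 (array([0.00052935, 0.00012434]), np.float64(0.0011132790735858254)) plane [0.004 0.005 0.117]
side -0.04 1 [0.1898 0.1898] 0.0028
side -0.037 2 [0.1882 0.1889] -0.003
side 0 5 [0.1904 0.1913] 0.0031
side 0.037 1 [0.1884 0.1884] 0.0009
side 0.04 3 [0.1862 0.1881] 0.0012
rim pts 205 (array([0.00024193, 0.00021531]), np.float64(0.0018439100631238417)) plane [ 0.016 -0.005  0.117]
top -0.04 6 [0.1861 0.1863] 0.0004
top -0.037 7 [0.1862 0.187 ] -0.0003
top 0 14 [0.1884 0.1907] -0.0011
top 0.037 8 [0.1845 0.1878] -0.0001
top 0.04 7 [0.1844 0.1864] 0.0003
rim pts 230 (array([-0.00082224,  0.00075207]), np.float64(0.001119707952753617)) plane [ 0.004 -0.001  0.117]
```

View pics/side19c.png

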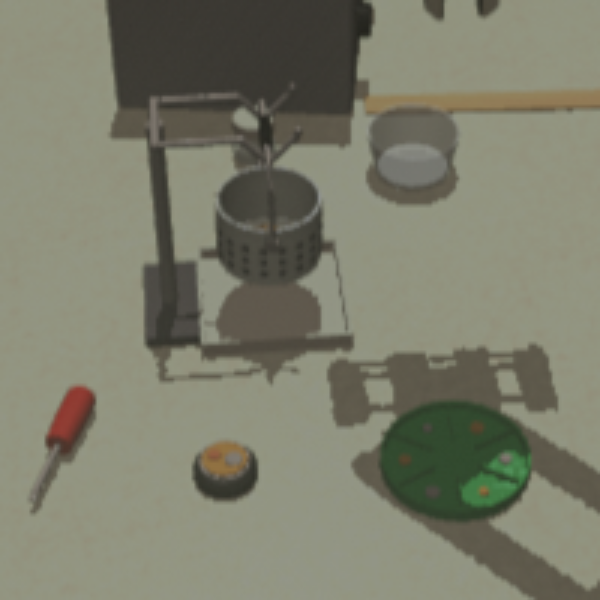

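View pics/top19.png

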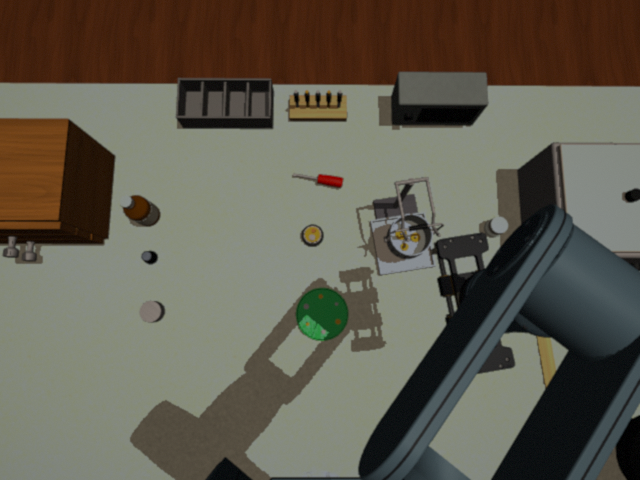

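The basket hangs level in both hooks, with the crown at seat height on both sides. The bystanders are at the same pixels as before, and the robot is clear.

```bash
python3 -c "
from plant import hand_in
print(hand_in())"
```

```text
the job is handed in; nothing more can be done
None
```

The basket now hangs by its bail in both hooks of the draining stand. I raised the bail upright on the bench, gripped its tube, lifted the basket, brought it in from the open side and lowered it. I let go only once it was seated, then backed the arm away and handed in at about 26.5 s.

**Final checks**
- **Seating:** the wrist camera puts the crown wire's top at about 0.187 m at both hooks, so its axis is at the 0.185 m seat height. It is within 1 mm of the seat in x. The sparser side and top readings agree to about 3 mm.
- **Level:** the basket rim is tilted by less than 1°.
- **Forces:** the tool reads about zero after release. The highest reading at the end of any move was under 5 N.
- **Bystanders:** those I could see in the last pictures look unmoved by eye; I did not measure them. In the last top view the arm may hide the dust cover, but the side view shows it standing.

**What didn't go cleanly**
- **Basket slide:** the basket slid about 8 mm on the bench towards +x while I raised the bail with the light grip. It stayed standing. At about 80° I loosened the jaws and pushed the bail the rest of the way with one finger.
- **Bail angle before lifting:** the bail legs measured about 91°, within measuring error of upright.

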